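Fetch the push pins from under the bars

TASK

The pink box of push pins is shut in inside the oak parts box by a metal bar and a wooden strip that lie across its top. Lift both off and lay them flat on the cork mat while you move the pink box, right side up, into the blue tray; then lay the metal bar and the wooden strip back across the parts box, each in the same place as it lay before. Leave the ink tin and the loose black quoin where they are.

Things in the scene. Friction and masses are not known exactly. Their poses are not given: they have to be found in the camera images.
- parts_box: open oak box fixed to the grey cover board that covers the work area, whose flat top is 31 mm above the table (z = 0.031), 136 (its x) x 116 (its y) mm outside, walls and bottom 6 mm thick. The two side walls (at its y ends) are 50 mm high and carry the bars; the two end walls (at its x ends) are only 30 mm high. Origin: centre of the underside, on the board; z up. The bars lie along its y axis, centred near its y = 0, about 30 mm either side of its middle in x.
- metal_bar: loose light grey cast metal bar, 21 x 132 x 22 mm (x, y, z), about 0.23 kg; at the start it lies across the top of the parts box, underside 50 mm above the board, and either bar may be the one at the +x end. Grip across its 21 mm width at the middle of its length. Origin: centre of its underside; y along its length, z up.
- oak_strip: loose dark brown wooden strip, 21 x 130 x 17 mm (x, y, z), 0.035 kg; at the start it lies across the top of the parts box parallel to the metal bar, with about 39 mm free between the two, underside 50 mm above the board. Origin: centre of its underside; y along its length, z up.
- tack_box: loose pink card box of push pins, 34 x 62 x 28 mm (x, y, z), 0.06 kg, lying on the bottom board (6 mm above the grey board) in the middle of the parts box, its length along the parts box's x axis, so both ends reach under the bars and it cannot be lifted before they are off. Grip across its 34 mm width; about 35 mm is free between it and each side wall. Origin: centre of its underside; y along its length, z up.
- cork_mat: square cork mat, 140 x 140 x 4 mm, fixed to the grey board; room for both bars side by side, e.g. along its y axis 35 mm either side of its middle. Origin: centre of its underside, on the board; z up.
- tray: square blue plastic tray, 120 x 120 mm outside, fixed to the grey board, walls 4 mm thick and 14 mm high, floor 4 mm thick. Origin: centre of its underside, on the board; z up.
- ink_tin: round printing ink tin with a pale lid, 107 mm across, 55 mm high, on the grey board, loose bystander to be left alone. Origin: centre of its underside.
- quoin: small loose black metal quoin lying on the grey board, 22 x 55 x 18 mm (x, y, z), bystander to be left alone. Origin: centre of its underside.

How it is judged (in metres and radians):
On the way, in this order (a step that is already met when the one before it is completed fails the run):
1. the metal bar and the wooden strip both lie flat on the cork mat, released, with the pink box still in the parts box (x of metal_bar in the frame of cork_mat between -0.065 and 0.065 m and y of metal_bar in the frame of cork_mat between -0.065 and 0.065 m and height (world z) of each of metal_bar, oak_strip below 0.041 m and angle between each of metal_bar, oak_strip's own z axis and vertical below 0.1 rad and contact force between the fingers and metal_bar below 0.1 N and linear speed of each of metal_bar, oak_strip below 0.02 m/s and x of oak_strip in the frame of cork_mat between -0.065 and 0.065 m and y of oak_strip in the frame of cork_mat between -0.065 and 0.065 m and contact force between the fingers and oak_strip below 0.1 N and horizontal distance between tack_box and parts_box below 0.05 m), for 0.2 s.
2. the pink box stands right side up in the blue tray, released, while the bar and the strip are still on the mat (x of tack_box in the frame of tray between -0.045 and 0.045 m and y of tack_box in the frame of tray between -0.045 and 0.045 m and height (world z) of each of tack_box, metal_bar, oak_strip below 0.041 m and angle between each of tack_box, metal_bar, oak_strip's own z axis and vertical below 0.1 rad and contact force between the fingers and tack_box below 0.1 N and linear speed of each of tack_box, metal_bar, oak_strip below 0.02 m/s and x of metal_bar in the frame of cork_mat between -0.065 and 0.065 m and y of metal_bar in the frame of cork_mat between -0.065 and 0.065 m and contact force between the fingers and metal_bar below 0.1 N and x of oak_strip in the frame of cork_mat between -0.065 and 0.065 m and y of oak_strip in the frame of cork_mat between -0.065 and 0.065 m and contact force between the fingers and oak_strip below 0.1 N), for 0.2 s.
At the end, for the whole second after the job is handed in: The pink box lies flat in the blue tray, its centre within 45 mm of the middle along each tray axis; the bar and the strip lie flat across the parts box, each within 15 mm of its start and 0.17 rad of the box's y axis; all at rest. Ink tin and quoin moved less than 20 mm (x of tack_box in the frame of tray between -0.045 and 0.045 m and y of tack_box in the frame of tray between -0.045 and 0.045 m and height (world z) of tack_box below 0.041 m and angle between each of tack_box, metal_bar, oak_strip's own z axis and vertical below 0.1 rad and contact force between the fingers and tack_box below 0.1 N and linear speed of each of tack_box, metal_bar, oak_strip below 0.02 m/s and distance of each of metal_bar, oak_strip from where it was at the start of the episode below 0.015 m and angle between the y axis of each of metal_bar, oak_strip and the y axis of parts_box, either way round below 0.17 rad); the robot touches nothing.
It fails at once if the ink tin is moved by more than 20 mm (distance of ink_tin from where it was at the start of the episode above 0.02 m).
It fails at once if the loose quoin is moved by more than 20 mm (distance of quoin from where it was at the start of the episode above 0.02 m).
It also fails if it takes over 125 s, if anything falls off the work surface, if the arm or the gripper's body presses on something with over 40 N, if the wrist force passes 120 N, or if a joint passes its speed limit or range.

ROBOT

A 6-joint arm with a two-finger parallel gripper is mounted at the origin on a cart in front of the work surface, level with it; the furniture and walls round the work are solid. World frame = base frame: x ahead of the robot, y to its left, z up, the work surface at z = 0. Lengths are in m, angles in degrees, forces in N, time in s.
With the tool pointing down it reaches from about 0.275 to 0.875 m from the base axis. Payload 12.5 kg.
Tool frame: the origin (TCP) lies midway between the tips of the shut fingers; the grasp point (between the pads) lies 19 mm behind it; z points along the fingers, y is the line along which they close (so a half turn about z gives the same grasp; the last joint's range is limited). The gripper opens to 85 mm and grips with 20 to 120 N. Pads are 22 mm wide; open, the fingers measure 114 mm over their backs; the gripper's body (76 mm by 85 mm) begins 54 mm behind the grasp point. The pads swing forward as they close: fully open they stand 13 mm farther back than shut.
Start: joints at [-75.951, 20.094, 94.641, -0, 65.266, -4.847], TCP at [0.178, -0.52, 0.231] pointing down, gripper open.
Joint ranges: [-157.81, 157.81], [-45, 120.19], [0.68, 151.7], [-89.99, 269.99], [4.06, 180], [-164.3, 164.3]. Speed limits (degrees/s): [127.2, 127.2, 159.86, 180, 180, 180].

INTERFACE

Orientations are given as a 3x3 rotation matrix whose columns are the frame's x, y, z axes.
In Python, from bench import bot gives the robot as it stands.
- The arm moves only by the tool drive_tool, never from a script. Its argument "deltas" is one flat list of numbers, 4 for each row, row after row: the shift along the world's x, y, z in mm, then the turn about the world's z in degrees. A call has 1 to 8 rows; each row shifts and turns the commanded pose from where the row before left it; what a row does not reach is not made up. A row lasts 1/10 s, in which the tool goes at most 50 mm and 8.59 degrees, less where a joint would pass 70% of its speed; a pose out of reach is approached as far as the arm can. A call with a gripper value outside its range is refused whole. "claw" is the closure in counts, from 0 (fully open) to 255 (shut), set as the call begins (left out, the last holds). The fingers move at their own pace and stop on an object; the grip force is fixed at half the most. Time passes only in rows, so rows that do not move let the fingers close. It gives the time, the measured TCP pose, the force, the opening and the grip force at its end, in the units of the state.
- bot.observe(): the state, without advancing time (a new reading comes with each control period).
- bot.snapshot(name): name is "scene" or "top"; returns a dict with "color" (384x512x3 uint8, blue, green, red), "camera_matrix" (3x3 intrinsics, pixels), "R" (3x3) and "t" (3): a world point X has camera coordinates R X + t. Camera axes: x right, y down, z forward; pixel columns grow to the right and rows downward; lengths in m; the calibration is good to about 2 mm. A picture is of the moment at which its call begins. There is no depth.
- bot.close_job(): hands the job in; it is judged then, once.
The state is a dict: "time": time; "joint_positions": joint angles; "qvel": joint speeds; "tau": joint torques, N m; "tcp_pos": TCP position; "tcp_rot": TCP orientation; "contact_force": force on the tool from outside, world axes, zero at the start; "ft_torque": the same for the moment, N m; "opening": finger opening in m; "gripper_force": force on a finger pad.
Only numpy, scipy, OpenCV 4.12 (cv2) and the standard library are available. Lean on these libraries where they do the work, as an engineer would, in place of code of your own. Each camera call takes 0.05 s, during which the arm holds its last target. There are 200 camera calls.

## Working session

There is one attempt and no reset: what is moved stays moved. The work goes in short steps, Python scripts to look and compute and a tool call to move; the robot and the scene stay as the last step left them, time stands still between calls to the robot, and variables do not carry over. Pictures are saved under pics/ and viewed, at most 14 in all, crops included, and the job is handed in when it is done.

Besides the shell and the picture viewer there is one more tool, called after ">>>" by a JSON object that holds its "api" and its "payload", one argument or row to a line. drive_tool: Moves the arm, as the interface text tells. Its arguments: {"type":"object","properties":{"deltas":{"type":"array","items":{"type":"number"}},"claw":{"type":"number"}},"required":["deltas"]}

```bash
mkdir -p pics; ls; python3 - <<'E'
from bench import bot
import cv2,numpy as np
for n in ("scene","top"):
    s=bot.snapshot(n); cv2.imwrite(f"pics/{n}0.png",s["color"]); np.savez(f"pics/{n}0.npz",**s)
    print(n,s["camera_matrix"].round(1).tolist(),s["R"].round(3).tolist(),s["t"].round(3).tolist())
o=bot.observe();print(o["time"],o["tcp_pos"],o["tcp_rot"],o["opening"])
E
```

```text
pics
scene [[482.5, 0.0, 254.6], [0.0, 482.5, 190.2], [0.0, 0.0, 1.0]] [[-0.562, -0.827, -0.015], [-0.541, 0.381, -0.75], [0.626, -0.414, -0.661]] [0.519, 0.25, 0.99]
top [[348.8, 0.0, 262.5], [0.0, 348.8, 191.1], [0.0, 0.0, 1.0]] [[-0.025, -1.0, 0.018], [-0.996, 0.024, -0.09], [0.089, -0.02, -0.996]] [0.269, 0.534, 1.024]
0.1 [ 0.17807657 -0.52006187  0.23081521] [[ 9.46103832e-01  3.23863367e-01 -2.39921420e-04]
 [ 3.23863440e-01 -9.46103286e-01  1.02180838e-03]
 [ 1.03935857e-04 -1.04443860e-03 -9.99999449e-01]] 0.08532935957196731
```

View pics/scene0.png

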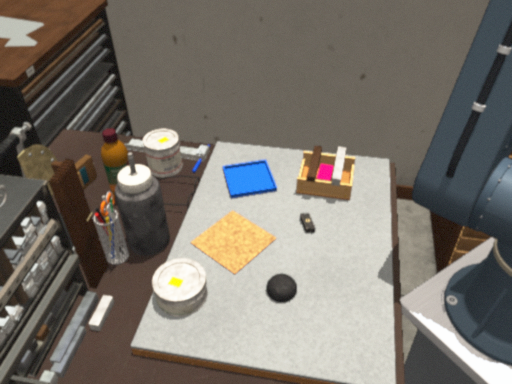

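View pics/top0.png

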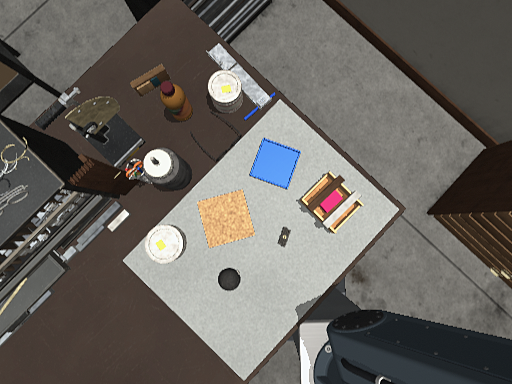

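The top view shows the parts box at (331,203), with the brown strip on its far side, the metal bar on its near side and the pink box between them. The tray is at (275,163), the mat at (226,218), the quoin at (285,236) and the ink tin at (165,243). Next I'll look at the box enlarged.

```bash
cat > h.py <<'E'
import cv2,numpy as np
def ray(s,px,z):
    px=np.atleast_2d(np.array(px,float)); K=s["camera_matrix"];R=s["R"];t=s["t"]
    d=np.c_[px,np.ones(len(px))]@np.linalg.inv(K).T@R
    c=-R.T@t
    return c+d*((z-c[2])/d[:,2])[:,None]
def proj(s,X):
    q=(np.atleast_2d(X)@s["R"].T+s["t"])@s["camera_matrix"].T
    return q[:,:2]/q[:,2:]
def load(n): return dict(np.load(f"pics/{n}.npz"))
E
python3 - <<'E'
from h import *
a=load("scene0")["color"][140:205,285:365]; b=load("top0")["color"][165:240,292:372]
a=cv2.resize(a,None,fx=5,fy=5,interpolation=0); b=cv2.resize(b,None,fx=5,fy=5,interpolation=0)
c=np.zeros((375,800,3),np.uint8); c[:325,:400]=a; c[:,400:]=b; cv2.imwrite("pics/crop0.png",c)
# masks
for n in("top0","scene0"):
    s=load(n); hsv=cv2.cvtColor(s["color"],cv2.COLOR_BGR2HSV)
    for nm,lo,hi,z in(("blue",(100,150,80),(125,255,255),.045),("pink",(155,150,60),(178,255,255),.065),("cork",(10,80,150),(22,255,255),.035)):
        m=cv2.inRange(hsv,lo,hi); cs=cv2.findContours(m,0,1)[0]
        k=max([c for c in cs if nm!="cork" or cv2.boundingRect(c)[0]>190],key=cv2.contourArea)
        r=cv2.minAreaRect(ray(s,k[:,0]+0.0,z)[:,:2].astype(np.float32)*1000)
        print(n,nm,cv2.contourArea(k),np.round(r[0],1),np.round(r[1],1),round(r[2],1), np.round(np.mean(cv2.boundingRect(k)[:2])))
E
```

```text
top0 blue 1531.5 [621.5 217.6] [119.1 119.4] 68.3 194.0
top0 pink 228.5 [502.3  61.2] [32.4 65.8] 42.9 255.0
top0 cork 2161.0 [463.2 366. ] [139.  139.5] 14.3 194.0
scene0 blue 1336.5 [619.  224.2] [118.5 126.4] 68.4 192.0
scene0 pink 189.5 [507.5  62.9] [35.3 64.8] 42.3 240.0
scene0 cork 2726.0 [465.  370.1] [141.3 141.2] 14.1 201.0
```

View pics/crop0.png

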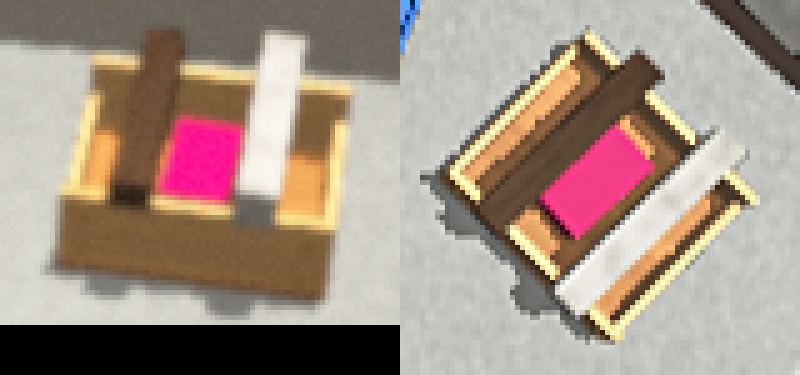

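The enlargement shows the strip along top-crop (470,200)–(650,65) and the bar along (570,295)–(735,140). The pink top is fully visible between them, with its long side parallel to the bars. That contradicts the task description, so I'll check again once the bars are off. Now I'll measure the bars and walls.

```bash
python3 - <<'E'
from h import *
out=[]
for n,(x0,y0,x1,y1) in(("top0",(292,165,372,240)),("scene0",(285,140,365,205))):
    s=load(n); hsv=cv2.cvtColor(s["color"],cv2.COLOR_BGR2HSV)
    print(n,"cam",(-s["R"].T@s["t"]).round(3))
    roi=np.zeros(hsv.shape[:2],np.uint8); roi[y0:y1,x0:x1]=255
    vis=[]
    for nm,lo,hi,z in(("metal",(0,0,205),(180,35,255),.103),("strip",(0,40,0),(15,200,85),.098),("rim",(15,60,200),(32,160,255),.081)):
        m=cv2.inRange(hsv,lo,hi)&roi
        cs=cv2.findContours(m,0,1)[0]
        k=max(cs,key=cv2.contourArea)
        if nm=="rim": k=np.vstack([c for c in cs if cv2.contourArea(c)>4])
        r=cv2.minAreaRect(ray(s,k[:,0],z)[:,:2].astype(np.float32)*1000)
        print(nm,cv2.contourArea(k),np.round(r[0],1),np.round(r[1],1),round(r[2],1))
        vis.append(m[y0:y1,x0:x1])
    v=cv2.merge(vis); v=cv2.resize(v,None,fx=5,fy=5,interpolation=0)
    c=np.zeros((375,400,3),np.uint8); c[:v.shape[0]]=v; out.append(c)
cv2.imwrite("pics/m0.png",np.hstack(out))
E
```

```text
top0 cam [0.447 0.276 1.063]
metal 293.0 [480.2  39.5] [ 19.3 130.7] 42.8
strip 84.0 [580.7 -27.5] [69.  13.6] 45.3
rim 589.0 [501.1  59.9] [134.6 115.6] 43.3
scene0 cam [-0.193  0.743  0.85 ]
metal 738.5 [491.7 148.8] [ 94.8 204.1] 54.9
strip 13.5 [475.2 139.3] [12.1 15.3] 51.1
rim 838.5 [503.4  62.9] [135.2 120.5] 43.7
```

View pics/m0.png

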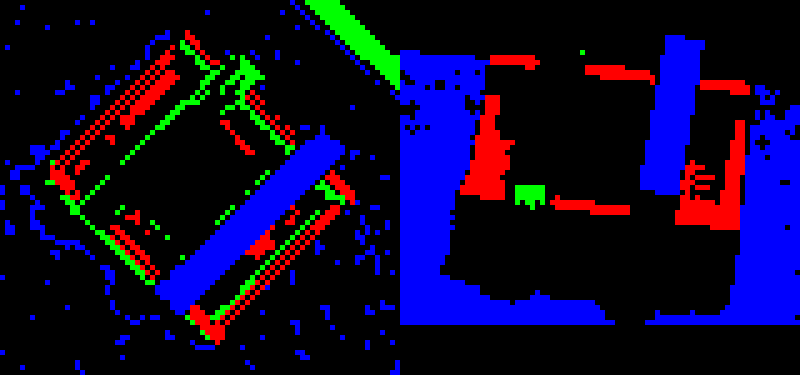

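```bash
python3 - <<'E'
from h import *
s=load("scene0");t=load("top0")
hsv=cv2.cvtColor(s["color"],cv2.COLOR_BGR2HSV)
m=cv2.inRange(hsv,(0,0,200),(180,35,255)); r=np.zeros_like(m); r[145:180,331:348]=255
k=max(cv2.findContours(m&r,0,1)[0],key=cv2.contourArea)
q=cv2.minAreaRect(ray(s,k[:,0],.103)[:,:2].astype(np.float32)*1000); print("metal scene",q)
f=lambda u,v,ox,oy,o:(ox+(u-o)/5-.5,oy+v/5-.5)
a=[f(u,v,285,140,0) for u,v in((145,32),(185,32),(150,185),(110,185))]
p=ray(s,a,.098)[:,:2]*1000; print("strip scene",p.round(0).tolist(),p.mean(0))
b=[f(u,v,292,165,400) for u,v in((636,52),(663,74),(483,228),(452,195))]
p=ray(t,b,.098)[:,:2]*1000; print("strip top",p.round(0).tolist(),p.mean(0))
hsv=cv2.cvtColor(t["color"],cv2.COLOR_BGR2HSV)
for u,v in((600,100),(560,130),(520,170),(620,80)):
    x,y=map(int,f(u,v,292,165,400)); print(hsv[y,x])
E
```

```text
metal scene ((481.12042236328125, 43.46928024291992), (19.50925064086914, 128.45957946777344), 42.437740325927734)
strip scene [[575.0, 48.0], [563.0, 31.0], [477.0, 126.0], [488.0, 141.0]] [525.72478167  86.414478  ]
strip top [[574.0, 42.0], [562.0, 27.0], [478.0, 132.0], [497.0, 148.0]] [527.7085112   87.34069213]
[ 12 112  89]
[ 13 119  73]
[ 13 116  88]
[ 13 112  96]
```

>>> {"api": "drive_tool", "payload": {
  "deltas": [19, 35, -3, 7, 19, 35, -3, 7, 19, 35, -3, 7, 19, 35, -3, 7, 19, 35, -3, 7, 19, 35, -3, 7, 19, 35, -3, 7, 19, 35, -3, 7],
  "claw": 100
}}

```text
time: 0.9
tcp_pos: [0.3305, -0.2388, 0.2071]
tcp_rot: [[0.256, 0.967, -0.0], [0.967, -0.256, 0.0], [0.0, -0.0, -1.0]]
contact_force: [1.5, -0.5, 0.2]
opening: 0.0517
gripper_force: 0.0
```

>>> {"api": "drive_tool", "payload": {
  "deltas": [19, 35, -3, 7, 19, 35, -3, 7, 19, 35, -3, 7, 19, 35, -3, 7, 19, 35, -3, 7, 19, 35, -3, 8, 19, 35, -3, 8, 18, 36, -3, 8]
}}

```text
time: 1.7
tcp_pos: [0.4816, 0.0423, 0.183]
tcp_rot: [[-0.698, 0.717, -0.0], [0.717, 0.698, -0.0], [0.0, -0.0, -1.0]]
contact_force: [0.5, -1.1, -0.0]
opening: 0.0519
gripper_force: 0.0
```

>>> {"api": "drive_tool", "payload": {
  "deltas": [0, 0, 0, 0, 0, 0, 0, 0]
}}

```text
time: 1.9
tcp_pos: [0.4808, 0.0411, 0.1828]
tcp_rot: [[-0.694, 0.72, -0.001], [0.72, 0.694, -0.0], [0.001, -0.001, -1.0]]
contact_force: [-0.1, 0.1, -0.4]
opening: 0.0521
gripper_force: 0.0
```

>>> {"api": "drive_tool", "payload": {
  "deltas": [0, 0, -30, -1, 0, 0, -30, 0, 0, 0, -20, 0, 0, 0, -10, 0, 0, 0, -8, 0, 0, 0, 0, 0]
}}

```text
time: 2.5
tcp_pos: [0.4809, 0.0402, 0.0851]
tcp_rot: [[-0.68, 0.733, -0.001], [0.733, 0.68, -0.0], [0.0, -0.0, -1.0]]
contact_force: [-0.7, 0.6, -0.3]
opening: 0.052
gripper_force: 0.0
```

>>> {"api": "drive_tool", "payload": {
  "deltas": [0, 0, 0, 0, 0, 0, 0, 0, 0, 0, 0, 0, 0, 0, 0, 0, 0, 0, 0, 0],
  "claw": 255
}}

```text
time: 3.0
tcp_pos: [0.4818, 0.0407, 0.0863]
tcp_rot: [[-0.681, 0.733, 0.002], [0.733, 0.681, -0.0], [-0.001, 0.001, -1.0]]
contact_force: [-0.2, -0.8, 7.2]
opening: 0.0199
gripper_force: 59.3
```

>>> {"api": "drive_tool", "payload": {
  "deltas": [0, 0, 10, 0, 0, 0, 20, 0, 0, 0, 20, 0, 0, 0, 10, 0, -2, 20, 0, -2, -5, 30, 0, -3, -6, 40, 0, -4, -7, 45, 0, -4]
}}

```text
time: 3.8
tcp_pos: [0.4608, 0.1766, 0.1455]
tcp_rot: [[-0.495, 0.869, 0.0], [0.869, 0.495, -0.0], [-0.0, 0.0, -1.0]]
contact_force: [0.6, 0.1, -3.1]
opening: 0.0198
gripper_force: 59.0
```

>>> {"api": "drive_tool", "payload": {
  "deltas": [-7, 45, 0, -4, -7, 45, 0, -4, -6, 40, 0, -4, -6, 30, 0, -3, -4, 24, 0, -1, 0, 0, 0, 0, 0, 0, 0, 0]
}}

```text
time: 4.5
tcp_pos: [0.4308, 0.3595, 0.1451]
tcp_rot: [[-0.241, 0.97, -0.001], [0.97, 0.241, -0.001], [-0.0, -0.001, -1.0]]
contact_force: [0.4, -0.4, -2.6]
opening: 0.0194
gripper_force: 59.1
```

>>> {"api": "drive_tool", "payload": {
  "deltas": [0, 0, -20, 0, 0, 0, -30, 0, 0, 0, -30, 0, 0, 0, -15, 0, 0, 0, -5, 0, 0, 0, -3, 0, 0, 0, -1, 0, 0, 0, 0, 0]
}}

```text
time: 5.3
tcp_pos: [0.4316, 0.3599, 0.0422]
tcp_rot: [[-0.24, 0.971, 0.001], [0.971, 0.24, 0.001], [0.001, 0.001, -1.0]]
contact_force: [0.4, 0.7, -2.1]
opening: 0.0198
gripper_force: 59.0
```

>>> {"api": "drive_tool", "payload": {
  "deltas": [0, 0, -1, 0, 0, 0, 0, 0]
}}

```text
time: 5.5
tcp_pos: [0.4313, 0.3598, 0.0407]
tcp_rot: [[-0.24, 0.971, 0.001], [0.971, 0.24, 0.0], [0.0, 0.001, -1.0]]
contact_force: [-1.1, 0.3, -2.7]
opening: 0.0193
gripper_force: 59.0
```

>>> {"api": "drive_tool", "payload": {
  "deltas": [0, 0, -1, 0, 0, 0, 0, 0]
}}

```text
time: 5.7
tcp_pos: [0.4313, 0.3598, 0.0404]
tcp_rot: [[-0.24, 0.971, 0.001], [0.971, 0.24, 0.0], [0.0, 0.001, -1.0]]
contact_force: [-4.0, -2.3, 9.5]
opening: 0.0196
gripper_force: 60.7
```

>>> {"api": "drive_tool", "payload": {
  "deltas": [0, 0, 0, 0, 0, 0, 0, 0, 0, 0, 0, 0, 0, 0, 0, 0, 0, 0, 15, 0, 0, 0, 30, 0, 0, 0, 35, 0, 0, 0, 20, 0],
  "claw": 100
}}

```text
time: 6.5
tcp_pos: [0.4319, 0.3602, 0.1429]
tcp_rot: [[-0.24, 0.971, 0.003], [0.971, 0.24, 0.002], [0.001, 0.003, -1.0]]
contact_force: [0.1, -0.2, -0.4]
opening: 0.0522
gripper_force: 0.0
```

>>> {"api": "drive_tool", "payload": {
  "deltas": [14, -40, 0, 4, 14, -40, 0, 4, 14, -40, 0, 4, 14, -40, 0, 4, 14, -40, 0, 4, 12, -38, 0, 4, 12, -38, 0, 5, 0, 0, 0, 0]
}}

```text
time: 7.3
tcp_pos: [0.5264, 0.0801, 0.1404]
tcp_rot: [[-0.68, 0.733, 0.002], [0.733, 0.68, -0.0], [-0.001, 0.001, -1.0]]
contact_force: [-0.2, 0.9, -0.1]
opening: 0.0521
gripper_force: 0.0
```

```bash
python3 - <<'E'
from bench import bot
from h import *
s=bot.snapshot("scene"); o=bot.observe(); cv2.imwrite("pics/s1.png",s["color"]);np.savez("pics/s1.npz",**s)
print(o["tcp_pos"],o["tcp_rot"][:,1],o["opening"])
E
```

```text
[0.52575453 0.08197593 0.14026843] [0.73471202 0.67837867 0.00079148] 0.052149958805839176
```

View pics/s1.png

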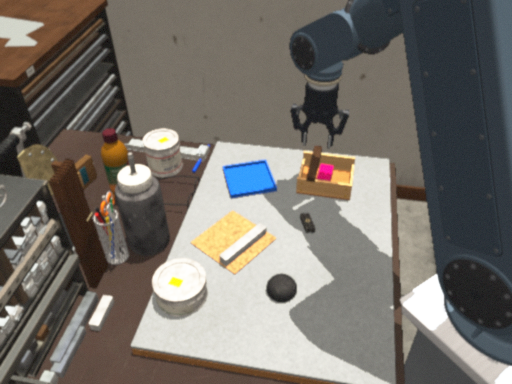

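The metal bar lies flat on the mat at scene (243,243). The gripper is above the box, and the strip is at (314,163).

>>> {"api": "drive_tool", "payload": {
  "deltas": [0, 1, -20, 0, 0, 0, -20, 0, 0, 0, -10, 0, 0, 0, -5, 0, 0, 0, 0, 0]
}}

```text
time: 7.85
tcp_pos: [0.525, 0.0852, 0.0843]
tcp_rot: [[-0.681, 0.732, -0.0], [0.732, 0.681, 0.0], [0.0, -0.0, -1.0]]
contact_force: [0.1, -1.5, 0.4]
opening: 0.0515
gripper_force: 0.0
```

>>> {"api": "drive_tool", "payload": {
  "deltas": [0, 0, 0, 0, 0, 0, 0, 0, 0, 0, 0, 0, 0, 0, 0, 0, 0, 0, 0, 0],
  "claw": 255
}}

```text
time: 8.35
tcp_pos: [0.5257, 0.0848, 0.0853]
tcp_rot: [[-0.681, 0.733, 0.002], [0.733, 0.681, 0.0], [-0.001, 0.001, -1.0]]
contact_force: [-0.5, 0.7, 5.9]
opening: 0.0199
gripper_force: 59.4
```

>>> {"api": "drive_tool", "payload": {
  "deltas": [0, 0, 10, 0, 0, 0, 20, 0, 0, 0, 20, 0, 0, 0, 10, 0, -2, 20, 0, -2, -3, 30, 0, -3, -4, 40, 0, -4, -4, 45, 0, -4]
}}

```text
time: 9.15
tcp_pos: [0.5119, 0.2205, 0.1446]
tcp_rot: [[-0.495, 0.869, 0.0], [0.869, 0.495, -0.0], [-0.0, 0.0, -1.0]]
contact_force: [1.0, -0.7, 0.2]
opening: 0.0194
gripper_force: 58.7
```

>>> {"api": "drive_tool", "payload": {
  "deltas": [-4, 45, 0, -4, -4, 45, 0, -4, -3, 40, 0, -4, -3, 27, 0, -4, 0, 0, -20, 0, 0, 0, -30, 0, 0, 0, -30, 0, 0, 0, -15, 0]
}}

```text
time: 9.95
tcp_pos: [0.497, 0.376, 0.0469]
tcp_rot: [[-0.24, 0.971, -0.003], [0.971, 0.24, -0.002], [-0.001, -0.003, -1.0]]
contact_force: [0.5, -0.6, -0.3]
opening: 0.0196
gripper_force: 58.7
```

>>> {"api": "drive_tool", "payload": {
  "deltas": [0, 0, -5, 0, 0, 0, -3, 0, 0, 0, 0, 0]
}}

```text
time: 10.25
tcp_pos: [0.4986, 0.3769, 0.0421]
tcp_rot: [[-0.24, 0.971, 0.001], [0.971, 0.24, 0.001], [0.0, 0.001, -1.0]]
contact_force: [0.4, 0.1, 0.5]
opening: 0.0194
gripper_force: 58.7
```

>>> {"api": "drive_tool", "payload": {
  "deltas": [0, 0, -1, 0, 0, 0, -1, 0, 0, 0, 0, 0]
}}

```text
time: 10.55
tcp_pos: [0.4983, 0.3768, 0.0397]
tcp_rot: [[-0.24, 0.971, 0.001], [0.971, 0.24, 0.0], [0.0, 0.001, -1.0]]
contact_force: [-0.0, 0.1, -0.3]
opening: 0.0195
gripper_force: 58.7
```

>>> {"api": "drive_tool", "payload": {
  "deltas": [0, 0, -1, 0, 0, 0, 0, 0]
}}

```text
time: 10.75
tcp_pos: [0.4983, 0.3768, 0.0393]
tcp_rot: [[-0.24, 0.971, 0.0], [0.971, 0.24, 0.0], [0.0, 0.001, -1.0]]
contact_force: [-3.0, -2.2, 8.6]
opening: 0.0191
gripper_force: 59.8
```

>>> {"api": "drive_tool", "payload": {
  "deltas": [0, 0, 0, 0, 0, 0, 0, 0, 0, 0, 0, 0, 0, 0, 0, 0, 0, 0, 15, 0, 0, 0, 35, 0, 0, 0, 40, 0, 0, 0, 30, 0],
  "claw": 100
}}

```text
time: 11.55
tcp_pos: [0.4986, 0.377, 0.1618]
tcp_rot: [[-0.24, 0.971, 0.002], [0.971, 0.24, 0.001], [0.001, 0.002, -1.0]]
contact_force: [-0.2, -0.6, -0.8]
opening: 0.052
gripper_force: 0.0
```

```bash
python3 - <<'E'
from bench import bot
from h import *
im=[]
for n,(x0,y0,x1,y1) in(("top",(190,130,370,260)),("scene",(185,140,365,270))):
    s=bot.snapshot(n); np.savez(f"pics/{n}2.npz",**s); im.append(cv2.resize(s["color"][y0:y1,x0:x1],None,fx=2.2,fy=2.2,interpolation=2))
    hsv=cv2.cvtColor(s["color"],cv2.COLOR_BGR2HSV)
    k=max(cv2.findContours(cv2.inRange(hsv,(155,150,60),(178,255,255)),0,1)[0],key=cv2.contourArea)
    r=cv2.minAreaRect(ray(s,k[:,0],.065)[:,:2].astype(np.float32)*1000);print(n,r,cv2.boundingRect(k))
cv2.imwrite("pics/c2.png",np.hstack(im))
E
```

```text
top ((504.0023193359375, 62.5085563659668), (34.95274353027344, 65.37619018554688), 40.26884841918945) (318, 190, 25, 22)
scene ((507.3419189453125, 62.67695236206055), (35.645084381103516, 63.78099060058594), 40.20481872558594) (317, 163, 17, 17)
```

View pics/c2.png

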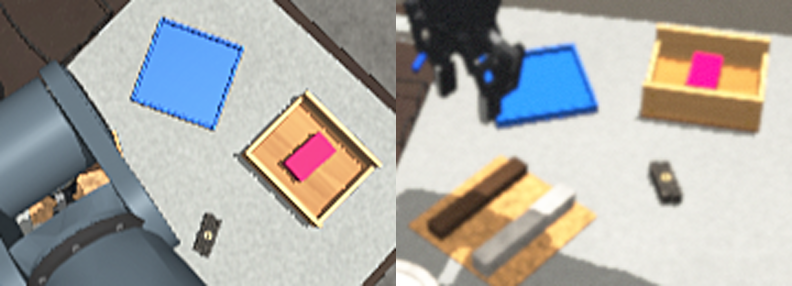

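With both bars off, both views show the pink box with its length along the box's y axis. Its width direction is about 40°, at roughly (505,62.5). The bar and strip lie flat on the mat.

>>> {"api": "drive_tool", "payload": {
  "deltas": [1, -40, 0, 3, 1, -40, 0, 3, 1, -40, 0, 3, 1, -40, 0, 3, 1, -40, 0, 4, 1, -40, 0, 4, 1, -40, 0, 4, 0, -34, 0, 2],
  "claw": 60
}}

```text
time: 12.45
tcp_pos: [0.5048, 0.0608, 0.1584]
tcp_rot: [[-0.643, 0.766, -0.0], [0.766, 0.643, -0.0], [0.0, -0.0, -1.0]]
contact_force: [1.1, -0.0, 0.0]
opening: 0.0652
gripper_force: 0.0
```

>>> {"api": "drive_tool", "payload": {
  "deltas": [0, 0, 0, 0, 0, 0, 0, 0]
}}

```text
time: 12.65
tcp_pos: [0.505, 0.0623, 0.1584]
tcp_rot: [[-0.64, 0.768, -0.0], [0.768, 0.64, 0.0], [0.0, -0.0, -1.0]]
contact_force: [0.3, -0.3, -0.4]
opening: 0.0651
gripper_force: 0.0
```

>>> {"api": "drive_tool", "payload": {
  "deltas": [0, 0, -35, 0, 0, 0, -35, 0, 0, 0, -25, 0, 0, 0, -12, 0, 0, 0, -8, 0, 0, 0, 0, 0]
}}

```text
time: 13.25
tcp_pos: [0.5051, 0.0631, 0.0431]
tcp_rot: [[-0.642, 0.767, -0.0], [0.767, 0.642, 0.0], [0.0, -0.0, -1.0]]
contact_force: [0.3, -0.3, -0.5]
opening: 0.0654
gripper_force: 0.0
```

>>> {"api": "drive_tool", "payload": {
  "deltas": [0, 0, 0, 0, 0, 0, 0, 0, 0, 0, 0, 0, 0, 0, 0, 0, 0, 0, 0, 0],
  "claw": 255
}}

```text
time: 13.75
tcp_pos: [0.5059, 0.0628, 0.0445]
tcp_rot: [[-0.641, 0.767, 0.002], [0.767, 0.641, 0.0], [-0.001, 0.002, -1.0]]
contact_force: [-0.8, 0.7, 5.8]
opening: 0.0329
gripper_force: 60.4
```

>>> {"api": "drive_tool", "payload": {
  "deltas": [0, 0, 10, 0, 0, 0, 25, 0, 0, 0, 25, 0, 0, 0, 10, 0, 10, 14, 0, 3, 18, 24, 0, 4, 24, 33, 0, 6, 24, 33, 0, 6]
}}

```text
time: 14.55
tcp_pos: [0.5817, 0.1677, 0.1135]
tcp_rot: [[-0.858, 0.514, 0.0], [0.514, 0.858, -0.0], [-0.0, -0.0, -1.0]]
contact_force: [1.0, -0.1, -0.9]
opening: 0.0331
gripper_force: 59.8
```

>>> {"api": "drive_tool", "payload": {
  "deltas": [21, 30, 0, 6, 18, 24, 0, 3, 0, 0, -20, 0, 0, 0, -25, 0, 0, 0, -15, 0, 0, 0, -8, 0, 0, 0, -3, 0, 0, 0, 0, 0]
}}

```text
time: 15.35
tcp_pos: [0.6204, 0.2206, 0.0431]
tcp_rot: [[-0.926, 0.377, 0.001], [0.377, 0.926, 0.0], [-0.0, 0.0, -1.0]]
contact_force: [-1.2, 0.5, -0.4]
opening: 0.0332
gripper_force: 59.8
```

>>> {"api": "drive_tool", "payload": {
  "deltas": [0, 0, 0, 0]
}}

```text
time: 15.45
tcp_pos: [0.6206, 0.2207, 0.0431]
tcp_rot: [[-0.926, 0.377, 0.001], [0.377, 0.926, 0.0], [-0.001, 0.001, -1.0]]
contact_force: [0.2, 0.3, 0.2]
opening: 0.0329
gripper_force: 59.8
```

>>> {"api": "drive_tool", "payload": {
  "deltas": [0, 0, -1, 0, 0, 0, 0, 0]
}}

```text
time: 15.65
tcp_pos: [0.6207, 0.2207, 0.0425]
tcp_rot: [[-0.926, 0.376, 0.001], [0.376, 0.926, 0.0], [-0.001, 0.001, -1.0]]
contact_force: [-3.0, -1.0, 6.6]
opening: 0.033
gripper_force: 60.8
```

>>> {"api": "drive_tool", "payload": {
  "deltas": [0, 0, -1, 0, 0, 0, 0, 0]
}}

```text
time: 15.85
tcp_pos: [0.6207, 0.2207, 0.0425]
tcp_rot: [[-0.926, 0.376, 0.001], [0.376, 0.926, 0.0], [-0.001, 0.001, -1.0]]
contact_force: [-6.8, -2.9, 16.4]
opening: 0.0329
gripper_force: 62.0
```

>>> {"api": "drive_tool", "payload": {
  "deltas": [0, 0, 2, 0, 0, 0, 0, 0, 0, 0, 0, 0, 0, 0, 0, 0, 0, 0, 10, 0, 0, 0, 30, 0, 0, 0, 40, 0, 0, 0, 20, 0],
  "claw": 80
}}

```text
time: 16.65
tcp_pos: [0.6213, 0.221, 0.1464]
tcp_rot: [[-0.927, 0.376, 0.004], [0.376, 0.927, 0.001], [-0.003, 0.003, -1.0]]
contact_force: [0.6, -0.2, 1.0]
opening: 0.0588
gripper_force: 0.0
```

>>> {"api": "drive_tool", "payload": {
  "deltas": [-16, 20, 0, -7, -16, 20, 0, -7, -16, 20, 0, -7, -15, 20, 0, -7, -15, 20, 0, -7, -15, 20, 0, -7, -15, 20, 0, -7, -14, 16, 0, -5],
  "claw": 100
}}

```text
time: 17.45
tcp_pos: [0.4975, 0.3777, 0.143]
tcp_rot: [[-0.236, 0.972, 0.001], [0.972, 0.236, 0.0], [0.0, 0.001, -1.0]]
contact_force: [0.5, -0.7, -0.4]
opening: 0.0521
gripper_force: 0.0
```

```bash
python3 - <<'E'
from bench import bot
from h import *
im=[]
for n,(x0,y0,x1,y1) in(("top",(190,130,370,260)),("scene",(185,140,365,270))):
    s=bot.snapshot(n); np.savez(f"pics/{n}3.npz",**s); im.append(cv2.resize(s["color"][y0:y1,x0:x1],None,fx=2.2,fy=2.2,interpolation=2))
cv2.imwrite("pics/c3.png",np.hstack(im))
o=bot.observe();print(o["time"],o["tcp_pos"],o["tcp_rot"][:,1],o["opening"])
E
```

```text
17.55 [0.49673659 0.37834945 0.14295606] [9.70678018e-01 2.40383326e-01 2.03130836e-04] 0.05188656572615829
```

View pics/c3.png

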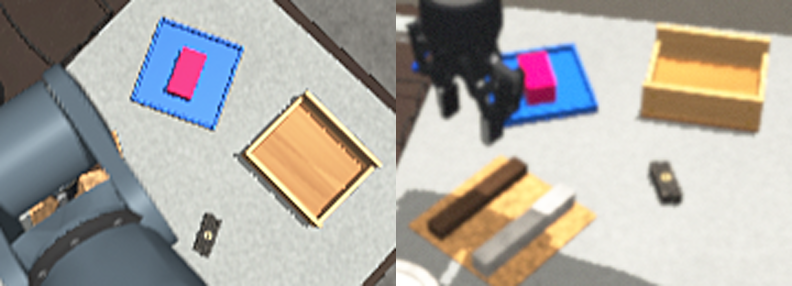

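The pink box stands upright in the middle of the tray, and both bars are still on the mat. Next I'll regrasp the strip at its recorded position.

>>> {"api": "drive_tool", "payload": {
  "deltas": [1, -1, -30, 0, 0, 0, -35, 0, 0, 0, -22, 0, 0, 0, -10, 0, 0, 0, -6, 0, 0, 0, 0, 0]
}}

```text
time: 18.15
tcp_pos: [0.4996, 0.3756, 0.0396]
tcp_rot: [[-0.24, 0.971, 0.0], [0.971, 0.24, 0.0], [0.0, 0.0, -1.0]]
contact_force: [-0.0, -0.9, 0.2]
opening: 0.0519
gripper_force: 0.0
```

>>> {"api": "drive_tool", "payload": {
  "deltas": [0, 0, 0, 0, 0, 0, 0, 0, 0, 0, 0, 0, 0, 0, 0, 0, 0, 0, 0, 0],
  "claw": 255
}}

```text
time: 18.65
tcp_pos: [0.4998, 0.3761, 0.0406]
tcp_rot: [[-0.24, 0.971, 0.002], [0.971, 0.24, 0.001], [0.001, 0.002, -1.0]]
contact_force: [-0.1, 0.0, 5.8]
opening: 0.0198
gripper_force: 59.5
```

>>> {"api": "drive_tool", "payload": {
  "deltas": [0, 0, 15, 0, 0, 0, 35, 0, 0, 0, 35, 0, 0, 0, 20, 0, 2, -20, 0, 2, 3, -30, 0, 3, 4, -40, 0, 4, 4, -45, 0, 4]
}}

```text
time: 19.45
tcp_pos: [0.5121, 0.2399, 0.1455]
tcp_rot: [[-0.456, 0.89, 0.001], [0.89, 0.456, 0.0], [-0.0, 0.001, -1.0]]
contact_force: [0.5, -0.7, -0.3]
opening: 0.0194
gripper_force: 58.8
```

>>> {"api": "drive_tool", "payload": {
  "deltas": [4, -45, 0, 4, 4, -45, 0, 4, 3, -40, 0, 4, 2, -26, 0, 4, 0, 0, 0, 0, 0, 0, 0, 0]
}}

```text
time: 20.05
tcp_pos: [0.5253, 0.0846, 0.1451]
tcp_rot: [[-0.679, 0.734, 0.001], [0.734, 0.679, 0.0], [-0.0, 0.001, -1.0]]
contact_force: [-0.1, -0.6, -0.0]
opening: 0.0195
gripper_force: 58.8
```

>>> {"api": "drive_tool", "payload": {
  "deltas": [0, 0, -20, 0, 0, 0, -20, 0, 0, 0, -10, 0, 0, 0, -5, 0, 0, 0, -2, 0, 0, 0, -1, 0, 0, 0, 0, 0]
}}

```text
time: 20.75
tcp_pos: [0.5254, 0.0848, 0.0868]
tcp_rot: [[-0.681, 0.733, 0.001], [0.733, 0.681, 0.0], [-0.0, 0.001, -1.0]]
contact_force: [0.6, -0.4, -1.0]
opening: 0.0194
gripper_force: 58.8
```

>>> {"api": "drive_tool", "payload": {
  "deltas": [0, 0, -1, 0, 0, 0, 0, 0]
}}

```text
time: 20.95
tcp_pos: [0.5255, 0.0847, 0.0866]
tcp_rot: [[-0.681, 0.733, 0.001], [0.733, 0.681, 0.0], [-0.001, 0.001, -1.0]]
contact_force: [-3.8, 0.6, 11.6]
opening: 0.0195
gripper_force: 60.2
```

>>> {"api": "drive_tool", "payload": {
  "deltas": [0, 0, 1, 0, 0, 0, 0, 0, 0, 0, 0, 0, 0, 0, 0, 0, 0, 0, 10, 0, 0, 0, 20, 0, 0, 0, 20, 0, 0, 0, 10, 0],
  "claw": 100
}}

```text
time: 21.75
tcp_pos: [0.5258, 0.0847, 0.1483]
tcp_rot: [[-0.681, 0.733, 0.002], [0.733, 0.681, 0.0], [-0.001, 0.002, -1.0]]
contact_force: [0.7, 0.5, 0.3]
opening: 0.0518
gripper_force: 0.0
```

>>> {"api": "drive_tool", "payload": {
  "deltas": [-14, 40, 0, -4, -14, 40, 0, -4, -14, 40, 0, -4, -14, 40, 0, -4, -14, 40, 0, -4, -12, 38, 0, -4, -12, 37, 0, -5, 0, 0, 0, 0]
}}

```text
time: 22.55
tcp_pos: [0.4296, 0.363, 0.1464]
tcp_rot: [[-0.241, 0.971, 0.0], [0.971, 0.241, 0.001], [0.001, 0.0, -1.0]]
contact_force: [0.5, 0.4, -0.2]
opening: 0.0519
gripper_force: 0.0
```

>>> {"api": "drive_tool", "payload": {
  "deltas": [0, 0, 0, 0]
}}

```text
time: 22.65
tcp_pos: [0.4307, 0.3599, 0.1462]
tcp_rot: [[-0.243, 0.97, -0.0], [0.97, 0.243, -0.0], [-0.0, -0.0, -1.0]]
contact_force: [-0.4, -0.7, -0.6]
opening: 0.052
gripper_force: 0.0
```

>>> {"api": "drive_tool", "payload": {
  "deltas": [0, 0, -30, 0, 0, 0, -35, 0, 0, 0, -22, 0, 0, 0, -12, 0, 0, 0, -7, 0, 0, 0, 0, 0]
}}

```text
time: 23.25
tcp_pos: [0.4314, 0.3592, 0.0402]
tcp_rot: [[-0.24, 0.971, -0.0], [0.971, 0.24, -0.0], [-0.0, -0.0, -1.0]]
contact_force: [-0.7, 0.2, 0.7]
opening: 0.052
gripper_force: 0.0
```

>>> {"api": "drive_tool", "payload": {
  "deltas": [0, 0, 0, 0, 0, 0, 0, 0, 0, 0, 0, 0, 0, 0, 0, 0, 0, 0, 0, 0],
  "claw": 255
}}

```text
time: 23.75
tcp_pos: [0.4317, 0.3601, 0.0415]
tcp_rot: [[-0.24, 0.971, 0.002], [0.971, 0.24, 0.001], [0.001, 0.002, -1.0]]
contact_force: [-0.1, -1.6, 6.0]
opening: 0.0197
gripper_force: 60.4
```

>>> {"api": "drive_tool", "payload": {
  "deltas": [0, 0, 15, 0, 0, 0, 35, 0, 0, 0, 35, 0, 0, 0, 20, 0, 2, -20, 0, 2, 5, -30, 0, 3, 6, -40, 0, 4, 7, -45, 0, 4]
}}

```text
time: 24.55
tcp_pos: [0.451, 0.2238, 0.1463]
tcp_rot: [[-0.456, 0.89, 0.001], [0.89, 0.456, 0.0], [-0.0, 0.001, -1.0]]
contact_force: [1.5, -1.1, -3.4]
opening: 0.0195
gripper_force: 59.4
```

>>> {"api": "drive_tool", "payload": {
  "deltas": [7, -45, 0, 4, 7, -45, 0, 4, 6, -40, 0, 4, 6, -30, 0, 3, 4, -24, 0, 1, 0, 0, 0, 0, 0, 0, 0, 0]
}}

```text
time: 25.25
tcp_pos: [0.4811, 0.0405, 0.146]
tcp_rot: [[-0.68, 0.734, 0.0], [0.734, 0.68, 0.0], [-0.0, 0.0, -1.0]]
contact_force: [0.0, -0.1, -3.1]
opening: 0.0198
gripper_force: 59.3
```

>>> {"api": "drive_tool", "payload": {
  "deltas": [0, 0, -20, 0, 0, 0, -20, 0, 0, 0, -10, 0, 0, 0, -5, 0, 0, 0, -2, 0, 0, 0, -1, 0, 0, 0, 0, 0]
}}

```text
time: 25.95
tcp_pos: [0.4814, 0.0407, 0.0878]
tcp_rot: [[-0.681, 0.733, 0.001], [0.733, 0.681, 0.0], [-0.001, 0.001, -1.0]]
contact_force: [0.1, 0.4, -2.7]
opening: 0.0195
gripper_force: 59.2
```

>>> {"api": "drive_tool", "payload": {
  "deltas": [0, 0, -1, 0, 0, 0, 0, 0]
}}

```text
time: 26.15
tcp_pos: [0.4815, 0.0407, 0.0874]
tcp_rot: [[-0.681, 0.733, 0.001], [0.733, 0.681, 0.0], [-0.001, 0.001, -1.0]]
contact_force: [-4.2, 0.7, 10.2]
opening: 0.0195
gripper_force: 60.9
```

Contact. Now I'll release, retreat to the side and compare with the first picture.

>>> {"api": "drive_tool", "payload": {
  "deltas": [0, 0, 1, 0, 0, 0, 0, 0, 0, 0, 0, 0, 0, 0, 0, 0, 0, 0, 15, 0, 0, 0, 30, 0, 0, 0, 40, 0, 0, 0, 40, 0],
  "claw": 100
}}

```text
time: 26.95
tcp_pos: [0.4807, 0.0407, 0.2135]
tcp_rot: [[-0.681, 0.733, -0.001], [0.733, 0.681, 0.0], [0.001, -0.001, -1.0]]
contact_force: [1.5, -0.1, 0.1]
opening: 0.0514
gripper_force: 0.0
```

>>> {"api": "drive_tool", "payload": {
  "deltas": [-10, -35, 0, -5, -10, -35, 0, -5, -10, -35, 0, -5, -10, -35, 0, -5, -10, -35, 0, -5, -10, -35, 0, -5, 0, 0, 0, 0, 0, 0, 0, 0]
}}

```text
time: 27.75
tcp_pos: [0.4209, -0.1697, 0.2122]
tcp_rot: [[-0.222, 0.975, -0.0], [0.975, 0.222, 0.0], [0.0, -0.0, -1.0]]
contact_force: [1.0, -0.6, 0.5]
opening: 0.0519
gripper_force: 0.0
```

```bash
python3 - <<'E'
from bench import bot
from h import *
im=[]
for n,(x0,y0,x1,y1) in(("top",(190,130,370,260)),("scene",(185,140,365,270))):
    s=bot.snapshot(n); np.savez(f"pics/{n}4.npz",**s)
    z=load(n+"0")["color"]
    im.append(np.vstack([cv2.resize(i[y0:y1,x0:x1],None,fx=2.2,fy=2.2,interpolation=2) for i in(z,s["color"])]))
cv2.imwrite("pics/c4.png",np.hstack(im))
s=load("top4");hsv=cv2.cvtColor(s["color"],cv2.COLOR_BGR2HSV)
roi=np.zeros(hsv.shape[:2],np.uint8); roi[165:240,292:372]=255
k=max(cv2.findContours(cv2.inRange(hsv,(0,0,205),(180,35,255))&roi,0,1)[0],key=cv2.contourArea)
print(cv2.minAreaRect(ray(s,k[:,0],.103)[:,:2].astype(np.float32)*1000))
E
```

```text
((479.5442810058594, 38.9093017578125), (19.539104461669922, 130.89015197753906), 41.914207458496094)
```

View pics/c4.png

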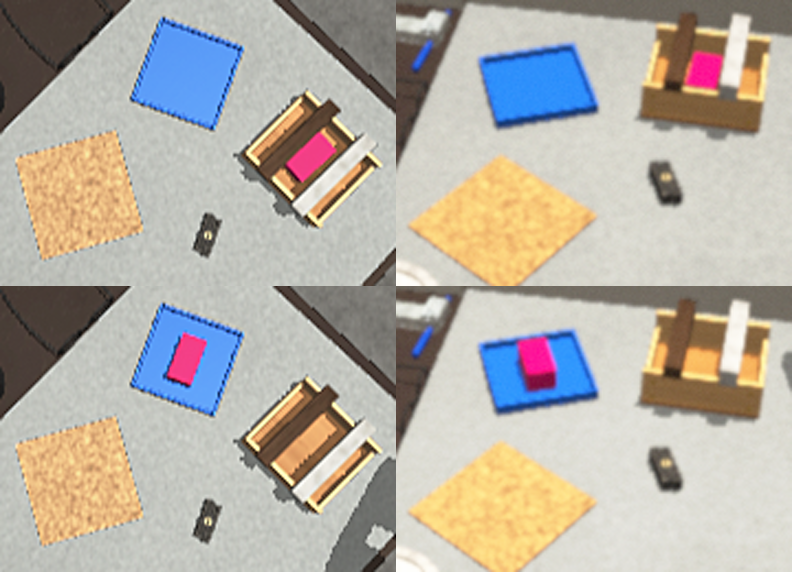

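The before and after pictures match: the bar and strip are back within about 1–2 mm, the pink box is upright in the tray, and the quoin hasn't moved. Handing in.

```bash
python3 -c "
from bench import bot
print(bot.close_job())"
```

```text
the job is handed in; nothing more can be done
None
```

The pink box is upright in the blue tray, the metal bar (measured) and wooden strip (by eye) are back across the parts box within about 1–2 mm of where they lay, and the job was handed in at about 28 s with no verdict returned; the quoin did not move, and the ink tin was never approached, though I did not re-measure it at the end.

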